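# Stamp the brass tag, then hold the clamp jaw open at the mark

### The job

The brass bag tag is clamped in the small hand press: push the round plunger head straight down to its stop to stamp the tag, and let it spring all the way back up. Then take the upright grip plate of the spring-return clamp jaw and draw the jaw out until its pointer is level with the mark on the brass rider beside it, without pulling it well past, and finish while still holding it there against its spring, so that the tag can be lifted out. Leave the tag lying in its place, the rider where it is set and everything else on the bench undisturbed.

Things in the scene. Friction and masses are not known exactly. Their poses are not given: they have to be found in the camera images.
- press: the grey hand press, fixed to the bench: base plate 160 wide (y) and 20 high, from 120 in front of the origin (-x) to 90 behind; a C-frame column (55 x 34) at its -y side, from 45 to 79 off the middle line, carries an arm 44 wide, up to 172 high, over to the plunger. Origin on the bench under the plunger's axis; the jaw is pulled along its -x, towards the robot's side; z up.
- plunger_top (a point): centre of the flat top of the black mushroom plunger head (diameter 42, flat top 34 across), 205 above the bench when up; it moves straight down with the plunger by 20 to the stop. A spring pushes it up: about 5 N at the start, 12 N at the stop.
- ram (a joint): how far the plunger is pressed, m: 0 up, 0.020 at its stop; springs back to 0 when let go
- grip (a point): a point in the middle of the upright grip plate of the clamp jaw. The plate is 12 thick along the pull (x), 32 wide (y), and stands from 30 to 95 above the bench; this point is 75 above the bench. The slide bar below it (24 wide, top 30 above the bench) leads to the jaw bar, with 70 mm clear behind the plate and free space before it. Axes as the press: x from the grip to the plunger (the jaw is pulled along -x), z up.
- jaw (a joint): how far the clamp jaw is pulled out, m: 0 shut, 0.080 at its end stop; a spring pulls it shut with 4.8 N at 0, growing by 1.2 N per 10 mm
- pointer (a point): top of the small dark upright (3 thick along x) at the end of the pointer arm on the jaw's +y side, 40 above the bench; it moves with the jaw and stands 55 behind the grip plate's centre (+x) and 49 to its +y side. Axes as the press: x from the grip to the plunger (the jaw is pulled along -x), z up.
- mark (a point): top of the brass fin (3 thick along x, 46 above the bench) on the brass rider, which sits on the scale rail on the press's +y side. The pointer is level with the mark when both have the same x in this frame; the mark is 20 to 50 ahead of the shut jaw's pointer, towards -x. The rider is stiff to move but not locked. Axes as the press: x from the grip to the plunger (the jaw is pulled along -x), z up.
- tag: brass tag 40 x 60 x 4 lying loose on the press bed, 20 above the bench, under the plunger; origin under its centre
- jar: white screw-top jar, diameter 56, height 75; origin under its base. Bystander.
- spool: thread spool standing on end, diameter 44, height 60; origin under its base. Bystander.
- slicker: turned wooden edge slicker standing upright, diameter 38, height 90; origin under its base. Bystander.
- awl: awl with a wooden handle lying on the bench, about 150 long. Bystander.
- mallet: wooden mallet lying on the bench, about 260 long. Bystander.
- divider: steel wing divider (compass) lying on the bench, about 130 long, 12 high. Bystander.
- weight: steel bench weight 60 x 90 x 35 with a small knob; origin under its base. Bystander.

How it is judged:
By the outcome, as a careful person would: the job done as asked, in the order asked, and still so for the second after the job is handed in, while the arm keeps its last pose, push and grip.
It also fails if it takes over 48 s, if anything falls off the work surface, if the arm or the gripper's body presses on something with over 40 N, if the wrist force passes 120 N, or if a joint passes its speed limit or range.

### The arm

A 6-joint arm with a two-finger parallel gripper is mounted at the origin on the work surface. World frame = base frame: x ahead of the robot, y to its left, z up, the work surface at z = 0. Lengths are in m, angles in degrees, forces in N, time in s.
With the tool pointing down it reaches from about 0.375 to 0.9 m from the base axis. Payload 3.1 kg.
Tool frame: the origin (TCP) lies on the centre line of the jaws, within the pads' length; the fingertips stand 25 mm ahead of it and the grasp point (between the pads) lies 6 mm ahead of it; z points along the fingers, y is the line along which they close (so a half turn about z gives the same grasp; the last joint's range is limited). The gripper opens to 87 mm and grips with 3 to 60 N. Pads are 19 mm wide; open, the fingers measure 117 mm over their backs; the gripper's body (75 mm by 190 mm) begins 51 mm behind the grasp point.
Start: joints at [62.424, 30.224, 82.088, -0, 67.689, -10.227], TCP at [0.186, 0.597, 0.212] pointing down, gripper open.
Joint ranges: [-176.69, 176.69], [-43.24, 126.21], [12.49, 139.97], [-82, 262], [0, 151.66], [-163.58, 163.58]. Speed limits (degrees/s): [159.86, 159.86, 180, 180, 180, 180].

### API

Orientations are given as a 3x3 rotation matrix whose columns are the frame's x, y, z axes.
In Python, from rig import bot, cams, models gives the robot as it stands. The module is installed in compiled form; this text tells all that it offers.
- The arm moves only by the shell command python3 -m handwheel 'ROWS' [OPENING]. ROWS is JSON, a list of rows, each a list of 6 numbers: the shift along the world's x, y, z each as a share of 1 m, from -1 to 1, then the turn, a rotation vector about the world's x, y, z each as a share of 2 rad, from -1 to 1. In form: [[dx, dy, dz, wx, wy, wz], ...]. A call has exactly 8 rows; each row is the pose to reach, as a shift and turn from the pose commanded when the call began; what a row does not reach only later rows make up. A row lasts 1/12 s, in which the tool goes at most 41.7 mm and 7.16 degrees, less where a joint would pass 70% of its speed; a pose out of reach is approached as far as the arm can. A call with a number of a shift or a turn outside -1 to 1 is refused whole. A call with a gripper value outside its range is refused whole. OPENING is the opening, from -1 (shut) to 1 (fully open), so that 0 is half open, set as the call begins (- or left out, the last holds). The fingers move at their own pace and stop on an object; the grip force is fixed at half the most. Time passes only in rows, so rows that repeat a pose let the fingers close, or fill a call up. It gives the time, the measured TCP pose, the force, the opening and the grip force at its end, in the units of the state.
- bot.read_state(): the state, without advancing time (a new reading comes with each control period).
- cams.capture(name): name is "side" or "top" or "wrist"; returns (picture, depth): 480x640x3 uint8, blue, green, red; 480x640 float32, m along the optical axis (not along the pixel's ray), 0 where there is no reading.
- cams.calibration(name): a dict with "mtx" (3x3 intrinsics, pixels), "R" (3x3) and "t" (3): a world point X has camera coordinates R X + t; the wrist camera has in their place "tool_from_camera" (4x4, takes a point from camera to tool coordinates, whose origin is the TCP and whose axes are the flange's). Camera axes: x right, y down, z forward; pixel columns grow to the right and rows downward; lengths in m; the calibration is good to about 2 mm. A picture is of the moment at which its call begins: read the wrist's pose just before it. calibration takes no time and is no camera call.
- bot.hand_in(): hands the job in; it is judged then, once.
Trained networks look in the newest picture that a camera, given by its name, has taken for a name from the list of things; names that differ only in an ending like _2 or _b are one class to them, and where a whole thing is asked for, a point or a joint stands for the part that bears it (a point fixed in the world has none). Each returns a list of dicts, best first, with "conf" (0 to 1); they miss things now and then, are a little off and sometimes report something else, mostly with a low value. They report only what shows in the picture. A call takes as long as a camera call.
- models.spot_in(query, camera): "position" ([column, row] in pixels, amid what is visible of it).
- models.tip_of(query, camera): "position" ([column, row] in pixels: a listed point, or the origin of a listed thing).
The state is a dict: "time_s": time; "joint_positions": joint angles; "qvel": joint speeds; "tau": joint torques, N m; "position": TCP position; "tcp_rot": TCP orientation; "force": force on the tool from outside, world axes, zero at the start; "moment": the same for the moment, N m; "opening": opening from 0.0 (shut) to 1.0 (fully open); "grasp_force": force on a finger pad.
Only numpy, scipy, OpenCV 4.12 (cv2) and the standard library are available. Lean on these libraries where they do the work, as an engineer would, in place of code of your own. Each camera call takes 0.05 s, during which the arm holds its last target. There are 200 camera calls.

## Working session

There is one attempt and no reset: what is moved stays moved. The work goes in short steps, Python scripts to look and compute and a shell command to move; the robot and the scene stay as the last step left them, time stands still between calls to the robot, and variables do not carry over. Pictures are saved under pics/ and viewed, at most 12 in all, crops included, and the job is handed in when it is done.

```bash
mkdir -p pics
cat > h.py <<'E'
import numpy as np, cv2
from rig import bot,cams,models
def pix2w(cam,px,depth,st=None,z=None):
    c=cams.calibration(cam);K=np.array(c["mtx"])
    if cam=="wrist":
        T=np.array(c["tool_from_camera"]);R=np.array(st["tcp_rot"])
        Rw=R@T[:3,:3];o=R@T[:3,3]+np.array(st["position"])
    else:
        Rw=np.array(c["R"]).T;o=-Rw@np.array(c["t"])
    r=Rw@np.linalg.solve(K,[px[0],px[1],1.])
    if z is not None: return o+r*(z-o[2])/r[2]
    d=depth[int(round(px[1])),int(round(px[0]))]
    return o+r*d
E
python3 - <<'E'
from h import *
np.set_printoptions(precision=4,suppress=True)
Z=dict(plunger_top=.205,grip=.075,pointer=.04,mark=.046,press=0,tag=.02)
for cam in("top","side","wrist"):
    st=bot.read_state();p,d=cams.capture(cam);cv2.imwrite(f"pics/{cam}0.png",p)
    for q in Z:
        for r in models.tip_of(q,cam)[:2]:
            px=r["position"];
            print(cam,q,round(r["conf"],2),np.round(px,1),pix2w(cam,px,d,st,Z[q]),pix2w(cam,np.clip(px,0,[639,479]),d,st))
print(st["time_s"],st["force"])
E
```

```text
top plunger_top 0.47 [280.4 216.4] [0.6359 0.0994 0.205 ] [0.6358 0.0994 0.2055]
top plunger_top 0.36 [286.2 234.3] [0.5908 0.0842 0.205 ] [0.6242 0.0946 0.0244]
top grip 0.58 [284.2 269.4] [0.5197 0.0953 0.075 ] [0.5177 0.0944 0.0908]
top pointer 0.69 [271.5 254.3] [0.5654 0.1329 0.04  ] [0.5681 0.1344 0.022 ]
top mark 0.48 [340.1 213.6] [ 0.6796 -0.0544  0.046 ] [ 0.6748 -0.0536  0.068 ]
top mark 0.4 [269.  258.9] [0.5517 0.1389 0.046 ] [0.3243 0.001  1.6463]
top press 0.75 [286.9 232.5] [0.6339 0.0942 0.    ] [0.6211 0.0903 0.0681]
top tag 0.52 [286.  232.6] [0.6298 0.0955 0.02  ] [0.6254 0.0941 0.0438]
side plunger_top 0.65 [327.7 203.9] [0.6397 0.1058 0.205 ] [0.6385 0.1026 0.2075]
side grip 0.81 [288.5 252.1] [0.5159 0.0913 0.075 ] [0.5165 0.0937 0.0729]
side grip 0.44 [309.5 224.9] [0.6129 0.1914 0.075 ] [0.6339 0.2563 0.022 ]
side pointer 0.89 [304.1 245.4] [0.5798 0.1451 0.04  ] [0.5936 0.1895 0.0014]
side mark 0.51 [290.6 246.4] [0.5385 0.1472 0.046 ] [0.5238 0.0947 0.0914]
side press 0.95 [329.7 261. ] [0.6436 0.096  0.    ] [0.617  0.0243 0.0668]
side press 0.42 [302.3 245.8] [0.5883 0.1911 0.    ] [0.5798 0.1633 0.0242]
side tag 0.63 [326.6 257.4] [0.6325 0.0929 0.02  ] [0.6323 0.0924 0.0205]
0.7 [-0.0814 -0.6231  0.5971]
```

Run:
```python
import cv2,numpy as np
a=cv2.resize(cv2.imread("pics/top0.png")[150:330,170:410],(800,600),interpolation=cv2.INTER_CUBIC)
cv2.imwrite("pics/topc.png",a)
a=cv2.resize(cv2.imread("pics/side0.png")[150:330,220:460],(800,600),interpolation=cv2.INTER_CUBIC)
cv2.imwrite("pics/sidec.png",a)
```

```text
(no output)
```

View pics/topc.png

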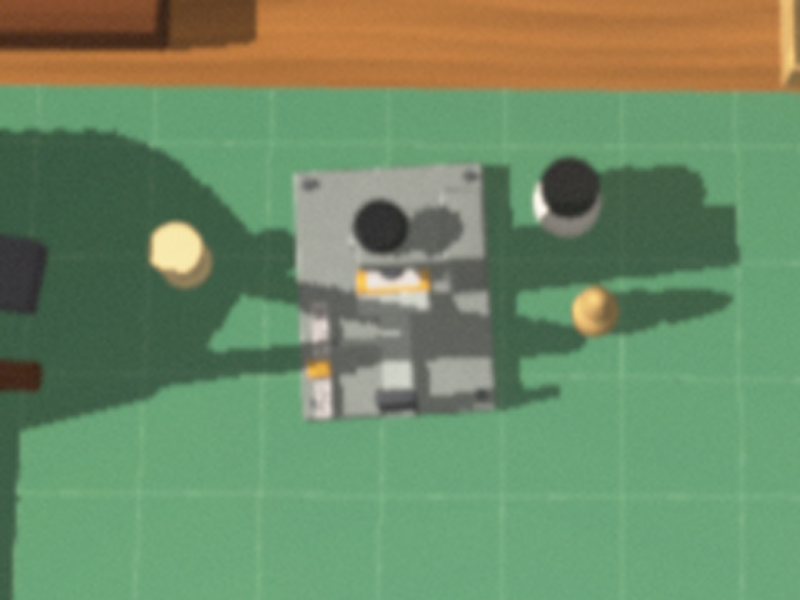

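View pics/sidec.png

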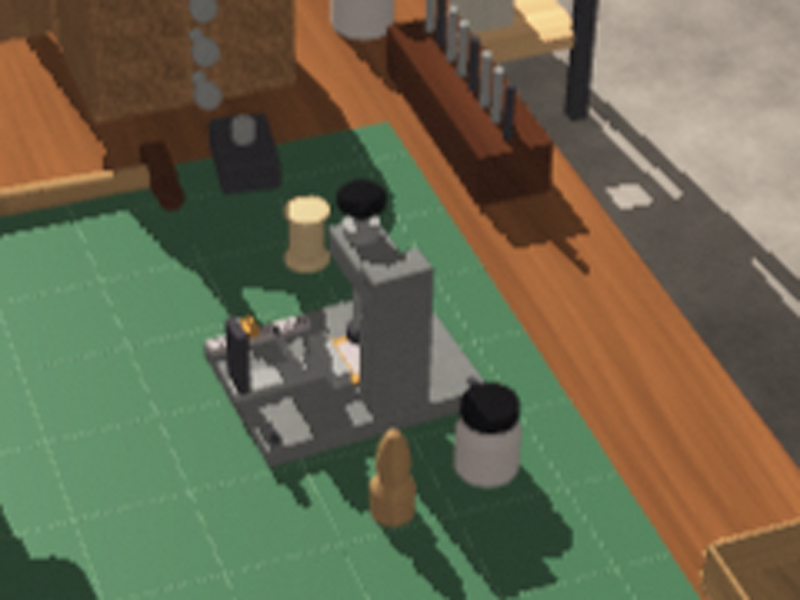

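Run:
```python
from h import *
np.set_printoptions(precision=4,suppress=True)
st=bot.read_state();print(np.array(st["tcp_rot"]),st["position"],cams.calibration("wrist"))
p,d=cams.capture("top")
for n,px,z in[("plunger",(284.3,217.8),.205),("grip",(289,270),.095),("rider",(265.4,260),.046),("FL",(261.5,275.4),.02),("BL",(258.5,202.5),.02),("BR",(314,199.5),.02),("FR",(318.2,272.5),.02),("spool",(223,224),.06)]:
    print(n,pix2w("top",px,d,z=z))
```

```text
[[-0.9545  0.2982  0.    ]
 [ 0.2982  0.9545  0.    ]
 [-0.      0.     -1.    ]] [0.1863 0.5966 0.2123] {'mtx': array([[380.7329,   0.    , 327.8476],
       [  0.    , 380.7329, 232.8402],
       [  0.    ,   0.    ,   1.    ]]), 'tool_from_camera': array([[-0.0008, -0.9524, -0.3047,  0.0861],
       [ 1.    , -0.0008, -0.    , -0.0004],
       [-0.0002, -0.3047,  0.9524, -0.1732],
       [ 0.    ,  0.    ,  0.    ,  1.    ]])}
plunger [0.6324 0.0897 0.205 ]
grip [0.5157 0.0815 0.095 ]
rider [0.5487 0.1486 0.046 ]
FL [0.5095 0.1607 0.02  ]
BL [0.7153 0.1744 0.02  ]
BR [0.7254 0.0184 0.02  ]
FR [0.5187 0.0048 0.02  ]
spool [0.6447 0.2651 0.06  ]
```

```bash
python3 -m handwheel '[[0.02,-0.03,0.03,0,0,0.05],[0.04,-0.06,0.06,0,0,0.1],[0.06,-0.09,0.08,0,0,0.15],[0.08,-0.12,0.09,0,0,0.183],[0.10,-0.155,0.1,0,0,0.183],[0.12,-0.19,0.11,0,0,0.183],[0.14,-0.225,0.12,0,0,0.183],[0.16,-0.26,0.14,0,0,0.183]]' -1
python3 -m handwheel '[[0.02,-0.035,0,0,0,0],[0.04,-0.07,0,0,0,0],[0.06,-0.10,0,0,0,0],[0.08,-0.135,0,0,0,0],[0.10,-0.17,0,0,0,0],[0.12,-0.205,0,0,0,0],[0.14,-0.235,0,0,0,0],[0.155,-0.247,0,0,0,0]]'
cat > look.py <<'E'
from h import *
import sys
np.set_printoptions(precision=4,suppress=True)
Z=dict(plunger_top=.205,grip=.075,pointer=.04,mark=.046,press=0,tag=.02)
st=bot.read_state();p,d=cams.capture("wrist");cv2.imwrite(f"pics/{sys.argv[1]}.png",p)
for q in Z:
    for r in models.tip_of(q,"wrist")[:2]:
        px=r["position"];print(q,round(r["conf"],2),np.round(px,1),pix2w("wrist",px,d,st,Z[q]),pix2w("wrist",np.clip(px,0,[639,479]),d,st))
print(st["time_s"],st["position"],st["force"],np.array(st["tcp_rot"])[:,1])
E
python3 look.py w1
```

```text
time_s: 1.77
position: [0.3424, 0.3405, 0.3483]
tcp_rot: [[-0.998, -0.063, -0.002], [-0.063, 0.998, -0.002], [0.002, -0.002, -1.0]]
force: [0.7, 0.0, 0.3]
opening: 0.477
grasp_force: 0.0
time_s: 2.43
position: [0.4992, 0.092, 0.349]
tcp_rot: [[-0.998, -0.059, 0.001], [-0.059, 0.998, -0.002], [-0.001, -0.002, -1.0]]
force: [0.0, 0.6, 0.2]
opening: 0.006
grasp_force: 0.0
grip 0.93 [318.8 204.6] [0.5215 0.0822 0.075 ] [0.5166 0.0825 0.0952]
pointer 0.76 [359.4 232.6] [0.5649 0.1377 0.04  ] [0.5682 0.1387 0.0297]
mark 0.47 [366.4 224.4] [0.5513 0.1452 0.046 ] [0.5509 0.145  0.0475]
press 0.96 [325.1 264.7] [0.6303 0.0954 0.    ] [0.6197 0.095  0.0253]
press 0.23 [208.2 243. ] [ 0.6063 -0.0762  0.    ] [ 0.5928 -0.0647  0.0365]
tag 0.71 [322.7 274.8] [0.6378 0.0925 0.02  ] [0.6204 0.0921 0.0588]
2.4333 [0.4992 0.092  0.349 ] [0.0097 0.5807 0.2393] [-0.0593  0.9982 -0.0019]
```

View pics/w1.png

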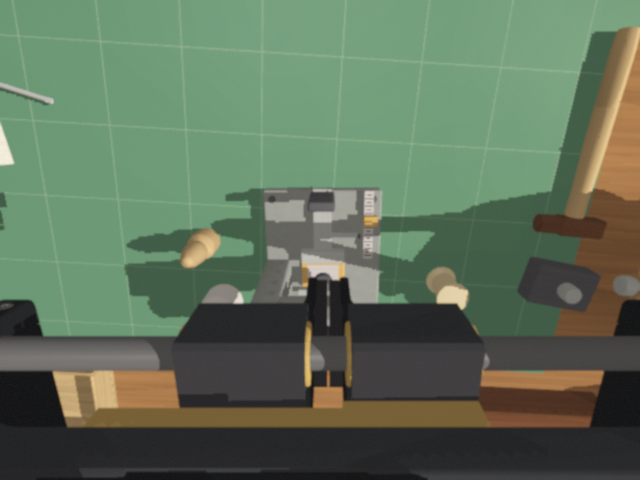

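```bash
python3 -m handwheel '[[0.035,0,0,0,0,0],[0.07,0,0,0,0,0],[0.105,0,-0.02,0,0,0],[0.135,0,-0.05,0,0,0],[0.135,0,-0.08,0,0,0],[0.135,0,-0.1,0,0,0],[0.135,0,-0.1,0,0,0],[0.135,0,-0.1,0,0,0]]'
python3 - <<'E'
from h import *
np.set_printoptions(precision=4,suppress=True)
p,d=cams.capture("side");a=p[150:270,270:430];cv2.imwrite("pics/s1.png",cv2.resize(a,(800,600),interpolation=cv2.INTER_CUBIC))
for r in models.tip_of("plunger_top","side")[:2]: print(r,pix2w("side",r["position"],d,z=.205))
E
```

```text
time_s: 3.45
position: [0.6314, 0.0972, 0.2479]
tcp_rot: [[-0.998, -0.065, -0.003], [-0.065, 0.998, 0.0], [0.003, 0.0, -1.0]]
force: [0.2, 0.6, 1.4]
opening: 0.009
grasp_force: 0.0
{'position': [330.6, 203.7], 'conf': 0.68} [0.6477 0.104  0.205 ]
{'position': [296.7, 200.4], 'conf': 0.29} [0.5631 0.1507 0.205 ]
```

View pics/s1.png

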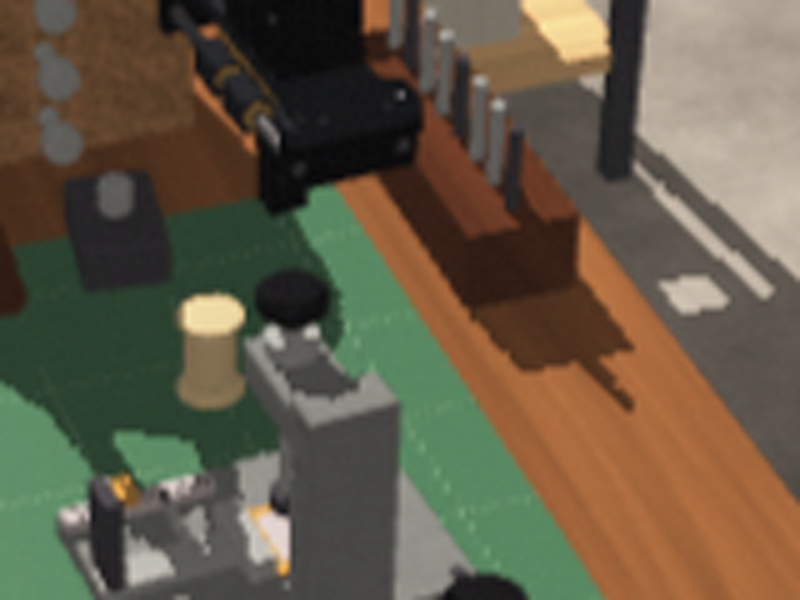

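Run:
```python
from h import *
np.set_printoptions(precision=4,suppress=True)
st=bot.read_state();print(st["position"],st["joint_positions"])
p,d=cams.capture("side");c=cams.calibration("side");K=np.array(c["mtx"])
R=np.array(st["tcp_rot"])
for n,X in[("tip",np.array(st["position"])+R@[0,0,.025]),("head",np.array([.634,.092,.205]))]:
    q=np.array(c["R"])@X+c["t"];u=K@q;print(n,X,u[:2]/u[2],q[2])
for px in[(327,189),(327,186),(328,182),(328,204),(328,208),(328,212)]:print(px,pix2w("side",px,d),d[px[1],px[0]])
# head cluster by top depth
p,d=cams.capture("top")
```

```text
[0.6334 0.0968 0.2509] [ -1.2891  29.2019  77.3211  -0.0002  73.2796 -94.9806]
tip [0.6335 0.0968 0.2259] [326.7284 200.0025] 1.715785958229326
head [0.634 0.092 0.205] [327.4623 207.0612] 1.7260145524958206
(327, 189) [0.6304 0.0865 0.27  ] 1.679144
(327, 186) [0.6009 0.0057 0.3384] 1.5692704
(328, 182) [0.6047 0.0089 0.3476] 1.5665716
(328, 204) [0.6402 0.1049 0.2052] 1.7367407
(328, 208) [0.6349 0.09   0.2029] 1.7261558
(328, 212) [0.6282 0.0716 0.2037] 1.7107586
```

```bash
python3 -m handwheel '[[0,-0.004,-0.004,0,0,0],[0,-0.004,-0.008,0,0,0],[0,-0.004,-0.012,0,0,0],[0,-0.004,-0.016,0,0,0],[0,-0.004,-0.02,0,0,0],[0,-0.004,-0.024,0,0,0],[0,-0.004,-0.024,0,0,0],[0,-0.004,-0.024,0,0,0]]'
python3 - <<'E'
from h import *
np.set_printoptions(precision=4,suppress=True)
p,d=cams.capture("side");a=p[150:240,280:400];cv2.imwrite("pics/s2.png",cv2.resize(a,(800,600),interpolation=cv2.INTER_CUBIC))
st=bot.read_state();print(st["position"],st["force"])
for v in range(184,216,2):print(v,pix2w("side",(327,v),d))
E
```

```text
time_s: 4.32
position: [0.6324, 0.092, 0.2242]
tcp_rot: [[-0.998, -0.063, -0.001], [-0.063, 0.998, 0.0], [0.001, 0.0, -1.0]]
force: [1.0, -0.6, -0.3]
opening: 0.003
grasp_force: 0.0
[0.6327 0.092  0.2246] [-0.3733  0.437   0.9054]
184 [0.6018 0.0081 0.3427]
186 [0.6013 0.0066 0.3377]
188 [0.6003 0.0039 0.3336]
190 [0.6022 0.0091 0.3236]
192 [0.6029 0.0107 0.3163]
194 [0.6018 0.0078 0.3123]
196 [0.6293 0.0833 0.2493]
198 [0.6283 0.0805 0.2448]
200 [0.7411 0.3905 0.0022]
202 [0.738  0.3818 0.0006]
204 [0.6352 0.0992 0.2102]
206 [0.6342 0.0964 0.2055]
208 [0.6327 0.0921 0.2021]
210 [0.6276 0.078  0.2062]
212 [0.6264 0.0745 0.2021]
214 [0.6269 0.0759 0.1941]
```

View pics/s2.png

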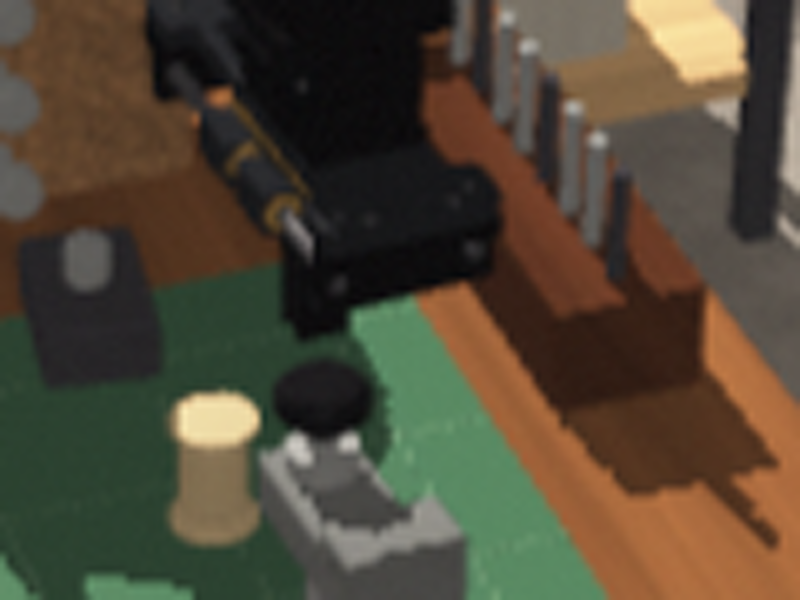

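```bash
python3 -m handwheel '[[0,0,-0.006,0,0,0],[0,0,-0.012,0,0,0],[0,0,-0.018,0,0,0],[0,0,-0.023,0,0,0],[0,0,-0.027,0,0,0],[0,0,-0.03,0,0,0],[0,0,-0.03,0,0,0],[0,0,-0.03,0,0,0]]'
python3 -m handwheel '[[0,0,-0.002,0,0,0],[0,0,-0.004,0,0,0],[0,0,-0.006,0,0,0],[0,0,-0.008,0,0,0],[0,0,-0.01,0,0,0],[0,0,-0.012,0,0,0],[0,0,-0.012,0,0,0],[0,0,-0.012,0,0,0]]'
```

```text
time_s: 5.03
position: [0.6323, 0.092, 0.1951]
tcp_rot: [[-0.998, -0.063, -0.001], [-0.063, 0.998, -0.0], [0.001, -0.0, -1.0]]
force: [-2.8, -0.1, 4.0]
opening: 0.007
grasp_force: 1.7
time_s: 5.7
position: [0.6326, 0.092, 0.1836]
tcp_rot: [[-0.998, -0.063, 0.0], [-0.063, 0.998, -0.0], [-0.0, -0.0, -1.0]]
force: [-2.8, 0.2, 7.8]
opening: 0.007
grasp_force: 3.7
```

```bash
python3 -m handwheel '[[0,0,-0.002,0,0,0],[0,0,-0.004,0,0,0],[0,0,-0.006,0,0,0],[0,0,-0.008,0,0,0],[0,0,-0.008,0,0,0],[0,0,-0.008,0,0,0],[0,0,-0.008,0,0,0],[0,0,-0.008,0,0,0]]'
python3 -m handwheel '[[0,0,-0.001,0,0,0],[0,0,-0.002,0,0,0],[0,0,-0.003,0,0,0],[0,0,-0.004,0,0,0],[0,0,-0.004,0,0,0],[0,0,-0.004,0,0,0],[0,0,-0.004,0,0,0],[0,0,-0.004,0,0,0]]'
python3 - <<'E'
from h import *
np.set_printoptions(precision=4,suppress=True)
p,d=cams.capture("side");a=p[150:240,280:400];cv2.imwrite("pics/s3.png",cv2.resize(a,(800,600),interpolation=cv2.INTER_CUBIC))
st=bot.read_state();print(st["position"],st["force"])
E
```

```text
time_s: 6.37
position: [0.6326, 0.092, 0.1763]
tcp_rot: [[-0.998, -0.063, 0.001], [-0.063, 0.998, -0.0], [-0.001, -0.0, -1.0]]
force: [-4.7, 0.4, 10.1]
opening: 0.008
grasp_force: 5.0
time_s: 7.03
position: [0.6327, 0.092, 0.175]
tcp_rot: [[-0.998, -0.064, 0.002], [-0.064, 0.998, -0.0], [-0.002, -0.001, -1.0]]
force: [-8.5, 0.0, 21.1]
opening: 0.004
grasp_force: 10.6
[0.6327 0.092  0.175 ] [-8.7405 -1.0258 20.1728]
```

View pics/s3.png

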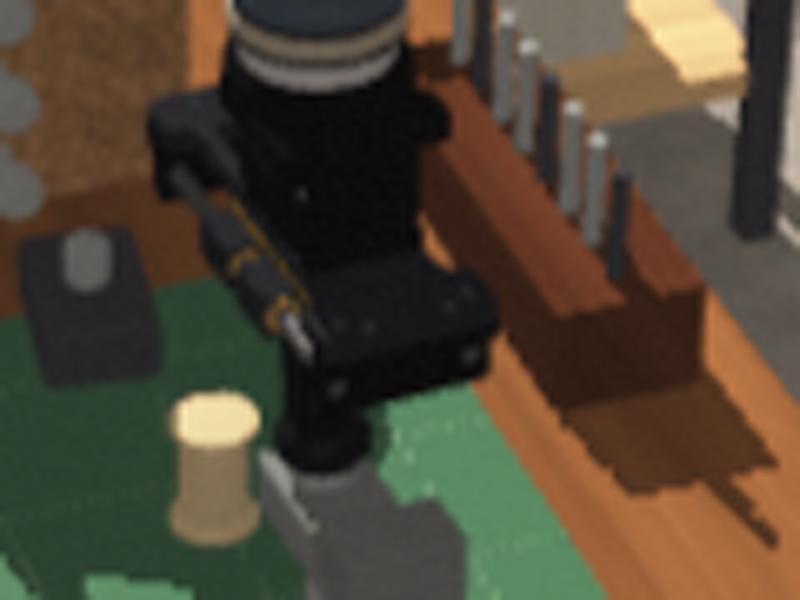

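```bash
python3 -m handwheel '[[0,0,-0.0005,0,0,0],[0,0,0.01,0,0,0],[0,0,0.025,0,0,0],[0,0,0.045,0,0,0],[0,0,0.075,0,0,0],[0,0,0.08,0,0,0],[0,0,0.08,0,0,0],[0,0,0.08,0,0,0]]'
python3 -m handwheel '[[-0.03,-0.002,0,0,0,0],[-0.06,-0.004,0,0,0,0],[-0.09,-0.006,0,0,0,0],[-0.12,-0.008,0,0,0,0],[-0.14,-0.008,0,0,0,0],[-0.16,-0.008,0,0,0,0],[-0.16,-0.008,0,0,0,0],[-0.16,-0.008,0,0,0,0]]' 0.35
python3 look.py w2
python3 - <<'E'
from h import *
p,d=cams.capture("side")
for r in models.tip_of("plunger_top","side")[:1]: print(r,pix2w("side",r["position"],d))
a=cv2.imread("pics/w2.png")[120:360,180:500];cv2.imwrite("pics/w2c.png",cv2.resize(a,(800,600),interpolation=cv2.INTER_CUBIC))
E
```

```text
time_s: 7.75
position: [0.6326, 0.092, 0.2501]
tcp_rot: [[-0.998, -0.063, 0.0], [-0.063, 0.998, 0.0], [-0.0, 0.0, -1.0]]
force: [0.3, -0.3, -0.2]
opening: 0.006
grasp_force: 0.0
time_s: 8.42
position: [0.4714, 0.0841, 0.2495]
tcp_rot: [[-0.998, -0.063, -0.002], [-0.063, 0.998, 0.0], [0.002, 0.0, -1.0]]
force: [0.2, 0.4, 0.5]
opening: 0.524
grasp_force: 0.0
grip 0.93 [323.9 256.9] [0.521  0.0837 0.075 ] [0.5135 0.0834 0.0944]
pointer 0.63 [368.1 289.7] [0.5704 0.1353 0.04  ] [0.5707 0.1354 0.0394]
mark 0.79 [375.  275.9] [0.5508 0.1403 0.046 ] [0.5558 0.1422 0.0345]
mark 0.68 [322.8 331.1] [0.6221 0.0882 0.046 ] [0.6216 0.0881 0.0469]
press 0.94 [328.7 319. ] [0.6331 0.0957 0.    ] [0.6115 0.0942 0.037 ]
press 0.68 [322.4 333.1] [0.6539 0.089  0.    ] [0.6218 0.0877 0.0506]
tag 0.61 [324.  330.4] [0.6373 0.0902 0.02  ] [0.6341 0.09   0.0251]
8.4167 [0.4714 0.0841 0.2495] [0.1679 0.3917 0.4717] [-0.0631  0.998   0.0003]
{'position': [326.5, 209.1], 'conf': 0.53} [0.62726643 0.0811915  0.20715536]
```

View pics/w2c.png

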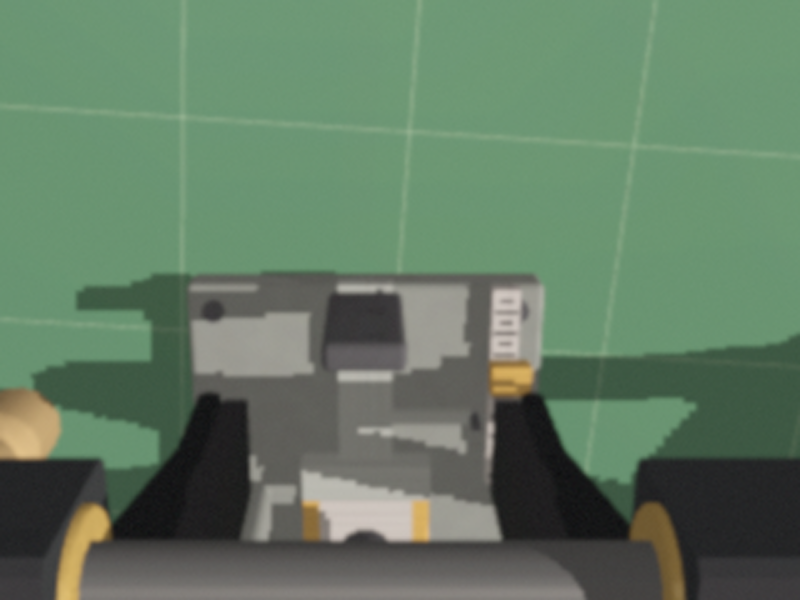

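Run:
```python
from h import *
np.set_printoptions(precision=4,suppress=True)
st=bot.read_state();p,d=cams.capture("wrist")
a=np.deg2rad(3.65);ex=np.array([np.cos(a),np.sin(a)]);ey=np.array([-ex[1],ex[0]]);o=np.array([.634,.0915])
for n,c,z in[("plate",(366,355),.095),("ptr",(475,421),.04),("ptrbot",(475,412),.03),("rider top edge",(511,363),.046),("line",(511,379),.046),("rider low edge",(511,396),.046),("tagL",(312,520),.024),("tagR",(420,520),.024),("frontL",(190,276),.02),("frontR",(540,276),.02)]:
    px=(c[0]*.4+180,c[1]*.4+120);w=pix2w("wrist",px,d,st,z);w2=pix2w("wrist",px,d,st);print(n,px,w,w2,"press",(w[:2]-o)@ex,(w[:2]-o)@ey)
u=(int(511*.4+180));print([np.round(pix2w("wrist",(u,v),d,st),4).tolist() for v in range(262,284,2)])
a=p[250:300,345:412];cv2.imwrite("pics/w3c.png",cv2.resize(a,(800,597),interpolation=cv2.INTER_CUBIC))
```

```text
plate (326.4, 262.0) [0.5207 0.0859 0.095 ] [0.5202 0.0858 0.0963] press -0.11341382689921836 0.0015897404404860962
ptr (370.0, 288.4) [0.5715 0.1373 0.04  ] [0.5714 0.1373 0.0402] press -0.059421598113394314 0.049706299873628054
ptrbot (370.0, 284.8) [0.5719 0.1384 0.03  ] [0.5699 0.1378 0.0341] press -0.05903503364804206 0.050778312514188934
rider top edge (384.4, 265.20000000000005) [0.5404 0.1492 0.046 ] [0.5434 0.1506 0.0386] press -0.08970812047826882 0.06351198097739667
line (384.4, 271.6) [0.5478 0.15   0.046 ] [0.5475 0.1498 0.0469] press -0.0822665066768929 0.06383974136499578
rider low edge (384.4, 278.4) [0.5558 0.1508 0.046 ] [0.5631 0.154  0.0296] press -0.07426854041366873 0.06419200588616103
tagL (304.8, 328.0) [0.6361 0.0668 0.024 ] [0.6364 0.0668 0.0237] press 0.0005662199088363482 -0.024793758356221465
tagR (348.0, 328.0) [0.6329 0.1185 0.024 ] [0.6326 0.1184 0.0245] press 0.0006464671703425143 0.026984578425694572
frontL (256.0, 230.4) [0.5183 0.0071 0.02  ] [0.5197 0.0064 0.0158] press -0.12082724917226377 -0.07686394566110236
frontR (396.0, 230.4) [0.5086 0.1624 0.02  ] [0.5143 0.1663 0.001 ] press -0.12060994638976064 0.07873612811302742
[[0.5419, 0.1507, 0.0331], [0.5422, 0.15, 0.0382], [0.5445, 0.1503, 0.0384], [0.5466, 0.1504, 0.039], [0.5475, 0.15, 0.0424], [0.5479, 0.1494, 0.047], [0.5508, 0.1499, 0.0456], [0.5599, 0.1531, 0.0302], [0.5627, 0.1535, 0.0294], [0.5656, 0.1539, 0.0286], [0.5684, 0.1544, 0.0277]]
```

View pics/w3c.png

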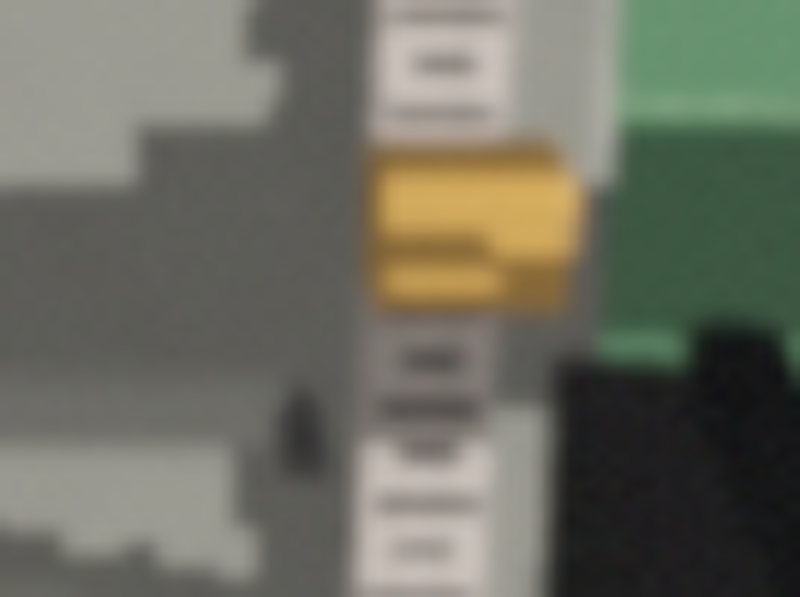

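```bash
python3 -m handwheel '[[0.025,0.001,0,0,0,0],[0.049,0.002,0,0,0,0],[0.049,0.002,-0.02,0,0,0],[0.049,0.002,-0.05,0,0,0],[0.049,0.002,-0.08,0,0,0],[0.049,0.002,-0.11,0,0,0],[0.049,0.002,-0.12,0,0,0],[0.049,0.002,-0.12,0,0,0]]'
python3 -m handwheel '[[0,0,-0.01,0,0,0],[0,0,-0.02,0,0,0],[0,0,-0.03,0,0,0],[0,0,-0.04,0,0,0],[0,0,-0.05,0,0,0],[0,0,-0.055,0,0,0],[0,0,-0.055,0,0,0],[0,0,-0.055,0,0,0]]'
python3 - <<'E'
from h import *
p,d=cams.capture("side");a=p[195:285,250:370];cv2.imwrite("pics/s4.png",cv2.resize(a,(800,600),interpolation=cv2.INTER_CUBIC))
E
```

```text
time_s: 9.58
position: [0.5197, 0.086, 0.1283]
tcp_rot: [[-0.998, -0.063, -0.006], [-0.063, 0.998, 0.0], [0.006, 0.001, -1.0]]
force: [-0.1, -0.3, 0.4]
opening: 0.677
grasp_force: 0.0
time_s: 10.25
position: [0.5215, 0.0859, 0.0754]
tcp_rot: [[-0.998, -0.063, -0.001], [-0.063, 0.998, 0.0], [0.001, 0.0, -1.0]]
force: [-0.0, -0.4, 0.6]
opening: 0.679
grasp_force: 0.0
```

View pics/s4.png

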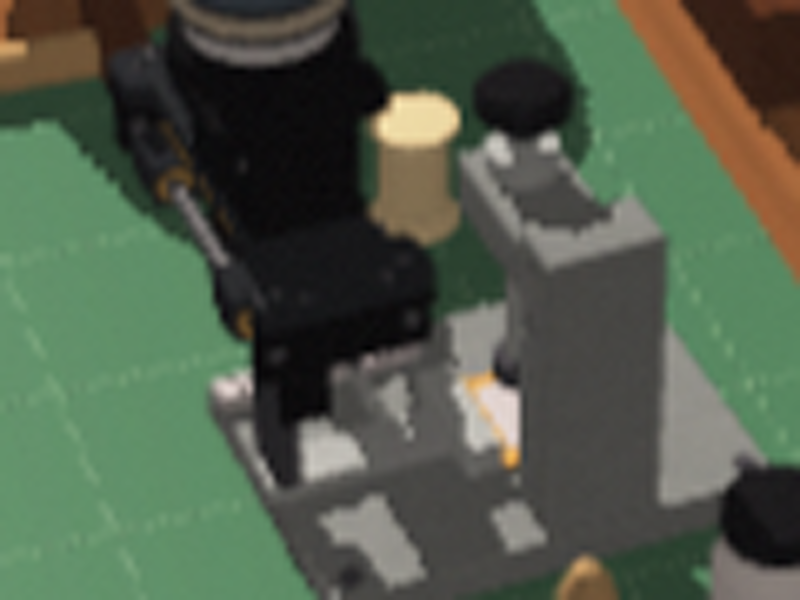

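Run:
```python
from h import *
p,d=cams.capture("side")
for c in[(278,340),(278,380),(278,420),(280,450),(282,470),(282,485),(315,380),(315,410),(350,340)]:
    px=(250+c[0]*.15,195+c[1]*.15);print(c,np.round(pix2w("side",px,d),4))
```

```text
(278, 340) [ 0.4998 -0.0019  0.1754]
(278, 380) [0.5135 0.0493 0.1097]
(278, 420) [0.5128 0.0494 0.0878]
(280, 450) [0.5196 0.0724 0.05  ]
(282, 470) [0.5199 0.0717 0.0389]
(282, 485) [0.5212 0.0771 0.0254]
(315, 380) [0.5283 0.0451 0.1089]
(315, 410) [0.5279 0.0452 0.0924]
(350, 340) [0.531  0.0026 0.1632]
```

```bash
python3 -m handwheel '[[0,0,-0.006,0,0,0],[0,0,-0.012,0,0,0],[0,0,-0.018,0,0,0],[0,0,-0.022,0,0,0],[0,0,-0.022,0,0,0],[0,0,-0.022,0,0,0],[0,0,-0.022,0,0,0],[0,0,-0.022,0,0,0]]'
python3 -m handwheel '[[0,0,0,0,0,0],[0,0,0,0,0,0],[0,0,0,0,0,0],[0,0,0,0,0,0],[0,0,0,0,0,0],[0,0,0,0,0,0],[0,0,0,0,0,0],[0,0,0,0,0,0]]' -1
```

```text
time_s: 11.02
position: [0.5219, 0.086, 0.0539]
tcp_rot: [[-0.998, -0.063, 0.0], [-0.063, 0.998, -0.0], [-0.0, -0.0, -1.0]]
force: [0.1, 0.7, 0.2]
opening: 0.676
grasp_force: 0.0
time_s: 11.68
position: [0.5218, 0.0849, 0.0538]
tcp_rot: [[-0.998, -0.064, -0.0], [-0.064, 0.998, -0.001], [0.0, -0.001, -1.0]]
force: [-1.0, -5.5, 1.0]
opening: 0.371
grasp_force: 30.0
```

```bash
python3 -m handwheel '[[-0.003,-0.001,0,0,0,0],[-0.006,-0.0015,0,0,0,0],[-0.009,-0.002,0,0,0,0],[-0.012,-0.002,0,0,0,0],[-0.015,-0.002,0,0,0,0],[-0.017,-0.002,0,0,0,0],[-0.017,-0.002,0,0,0,0],[-0.017,-0.002,0,0,0,0]]'
python3 look.py w4
python3 - <<'E'
from h import *
a=cv2.imread("pics/w4.png")[200:350,280:480];cv2.imwrite("pics/w4c.png",cv2.resize(a,(800,600),interpolation=cv2.INTER_CUBIC))
E
```

```text
time_s: 12.35
position: [0.5081, 0.084, 0.0539]
tcp_rot: [[-0.998, -0.063, 0.007], [-0.063, 0.998, 0.0], [-0.007, -0.0, -1.0]]
force: [6.3, 0.3, -6.4]
opening: 0.365
grasp_force: 30.0
plunger_top 0.34 [559.1 437.5] [0.4425 0.0968 0.205 ] [0.4771 0.1259 0.1704]
grip 0.59 [325.8 308.5] [0.5062 0.0832 0.075 ] [0.5002 0.0829 0.0857]
press 0.89 [332.  409.2] [0.6317 0.095  0.    ] [0.4825 0.0835 0.1604]
12.35 [0.5081 0.084  0.0539] [ 6.3436  0.3468 -6.4343] [-0.063   0.998  -0.0003]
```

View pics/w4c.png

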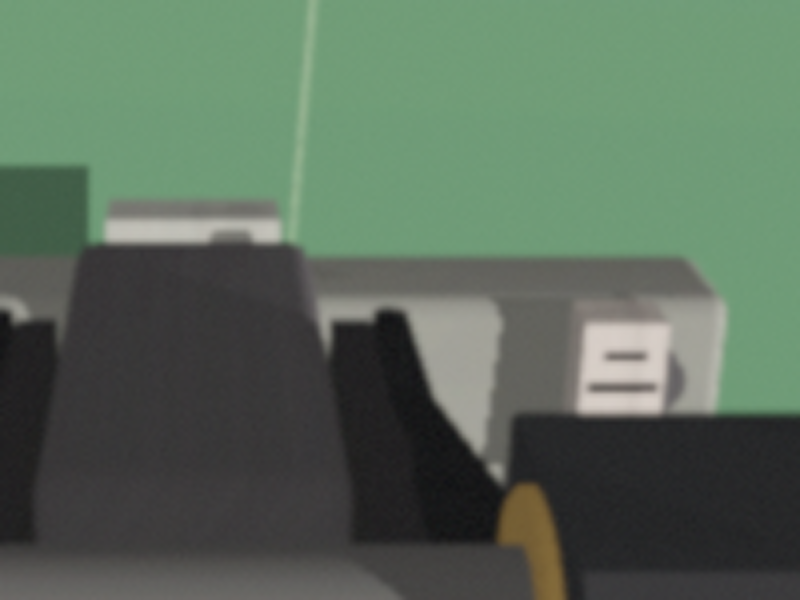

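```bash
python3 -m handwheel '[[-0.001,0,0,0,0,0],[-0.002,0,0,0,0,0],[-0.003,0,0,0,0,0],[-0.004,0,0,0,0,0],[-0.005,-0.0005,0,0,0,0],[-0.006,-0.0005,0,0,0,0],[-0.007,-0.0005,0,0,0,0],[-0.007,-0.0005,0,0,0,0]]'
python3 - <<'E'
from h import *
np.set_printoptions(precision=4,suppress=True)
for cam in("side","top"):
    p,d=cams.capture(cam)
    for q,z in(("pointer",.04),("mark",.046),("grip",.075)):
        for r in models.tip_of(q,cam)[:2]: print(cam,q,round(r["conf"],2),np.round(r["position"],1),pix2w(cam,r["position"],d,z=z))
    if cam=="side": a=p[225:270,270:330];cv2.imwrite("pics/s5.png",cv2.resize(a,(800,600),interpolation=cv2.INTER_CUBIC))
st=bot.read_state();print(st["position"],st["force"],st["tcp_rot"],st["opening"])
E
```

```text
time_s: 13.37
position: [0.5019, 0.0836, 0.0539]
tcp_rot: [[-0.998, -0.063, 0.009], [-0.063, 0.998, 0.0], [-0.009, -0.0, -1.0]]
force: [6.6, 0.6, -7.3]
opening: 0.362
grasp_force: 30.0
side grip 0.79 [281.7 253.8] [0.4954 0.0907 0.075 ]
side grip 0.39 [296.6 393.3] [ 0.3882 -0.3856  0.075 ]
[0.5019 0.0836 0.0539] [ 6.482   0.3458 -6.5112] [[-0.998  -0.0629  0.0086]
 [-0.0629  0.998   0.0003]
 [-0.0086 -0.0003 -1.    ]] 0.364515737701003
```

View pics/s5.png

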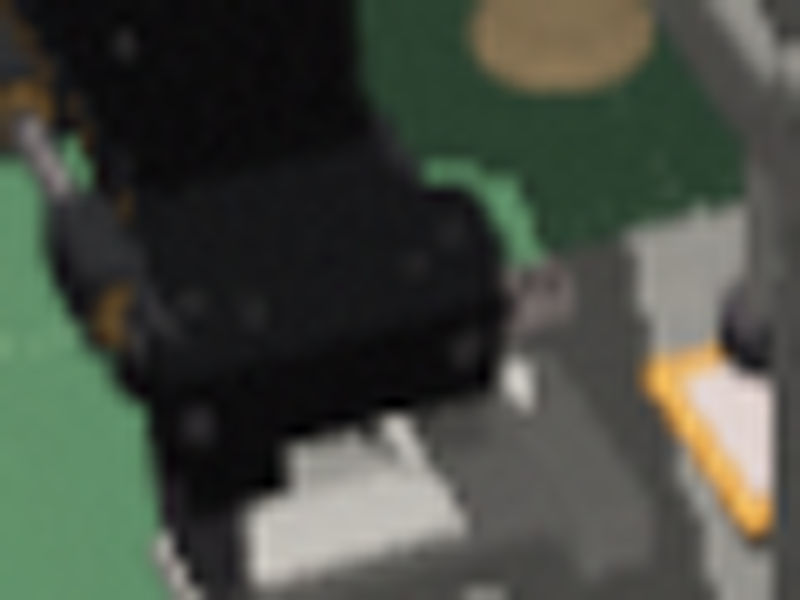

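Run:
```python
from h import *
np.set_printoptions(precision=4,suppress=True)
st=bot.read_state();p,d=cams.capture("wrist")
for v in range(270,336,6):
    print(v,np.median([pix2w("wrist",(u,v),d,st) for u in range(316,338)],axis=0))
```

```text
270 [0.4933 0.0826 0.0475]
276 [0.4932 0.0826 0.0549]
282 [0.4934 0.0827 0.0614]
288 [0.4932 0.0827 0.0682]
294 [0.4933 0.0827 0.074 ]
300 [0.4932 0.0827 0.0798]
306 [0.4931 0.0827 0.0848]
312 [0.4933 0.0828 0.0896]
318 [0.4938 0.0828 0.0934]
324 [0.4955 0.0829 0.0951]
330 [0.4978 0.0831 0.0956]
```

```bash
python3 -m handwheel '[[0,0,0,0,0,0],[0,0,0,0,0,0],[0,0,0,0,0,0],[0,0,0,0,0,0],[0,0,0,0,0,0],[0,0,0,0,0,0],[0,0,0,0,0,0],[0,0,0,0,0,0]]' && python3 -c "
from rig import bot
print(bot.hand_in())"
```

```text
time_s: 14.48
position: [0.5019, 0.0836, 0.0539]
tcp_rot: [[-0.998, -0.063, 0.009], [-0.063, 0.998, 0.0], [-0.009, -0.0, -1.0]]
force: [6.8, 0.7, -7.4]
opening: 0.368
grasp_force: 30.0
the job is handed in; nothing more can be done
None
```

I handed the job in at 14.5 s: the plunger went to its stop and sprang back, and the jaw is held out about 20 mm with its pointer level with the mark to about 1 mm; that is calculated from the plate's measured position, because the gripper hid pointer and mark from the cameras at the end.

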